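Put three mixed-up gel combs back in their own casting trays

TASK

The three gel combs are hanging in the wrong casting trays: move them round so that each comb hangs in the tray whose end gates have its own colour, teeth down and both shoulders fully down in their slots. To free a tray, first park one comb in the empty dark grey comb stand, fully down with its teeth between the stand's fins, and let go of it there; the stand is empty again at the end. Keep the combs upright all the time, and leave the timer and the small bottle where they are.

Things in the scene. Friction and masses are not known exactly. Their poses are not given: they have to be found in the camera images.
- comb_red: Loose red gel comb, 60 g, teeth down. Origin: its centre at tooth-tip level, z up, y along the comb; same both ways round. Shoulder bar 108 (y) x 12 (x), z 20-32 mm; grip above it 70 x 12, z 32-56: pinch it across x from above. 5 tapered teeth below, 5 thick, 9 to 5 wide, 16 apart along y. Starts hanging in the tray with blue gates.
- comb_blue: Loose blue gel comb, 60 g, teeth down. Origin: its centre at tooth-tip level, z up, y along the comb; same both ways round. Shoulder bar 108 (y) x 12 (x), z 20-32 mm; grip above it 70 x 12, z 32-56: pinch it across x from above. 5 tapered teeth below, 5 thick, 9 to 5 wide, 16 apart along y. Starts hanging in the tray with yellow gates.
- comb_yellow: Loose yellow gel comb, 60 g, teeth down. Origin: its centre at tooth-tip level, z up, y along the comb; same both ways round. Shoulder bar 108 (y) x 12 (x), z 20-32 mm; grip above it 70 x 12, z 32-56: pinch it across x from above. 5 tapered teeth below, 5 thick, 9 to 5 wide, 16 apart along y. Starts hanging in the tray with red gates.
- tray_red: Fixed clear casting tray with red gates across its x ends, 120 (151 over tabs) x 92 mm. Origin: centre of underside, on the bench. Side walls along x at y=±43, 80 apart, tops z=26. At x=25 each wall has 2 lips 15 apart, flared, to z=45: a comb hangs there, shoulders on the walls, its y along the tray's y, its origin at tray (25,0,6) mm. Yaw up to ±0.3 rad. Starts with the yellow comb.
- tray_blue: Fixed clear casting tray with blue gates across its x ends, 120 (151 over tabs) x 92 mm. Origin: centre of underside, on the bench. Side walls along x at y=±43, 80 apart, tops z=26. At x=25 each wall has 2 lips 15 apart, flared, to z=45: a comb hangs there, shoulders on the walls, its y along the tray's y, its origin at tray (25,0,6) mm. Yaw up to ±0.3 rad. Starts with the red comb.
- tray_yellow: Fixed clear casting tray with yellow gates across its x ends, 120 (151 over tabs) x 92 mm. Origin: centre of underside, on the bench. Side walls along x at y=±43, 80 apart, tops z=26. At x=25 each wall has 2 lips 15 apart, flared, to z=45: a comb hangs there, shoulders on the walls, its y along the tray's y, its origin at tray (25,0,6) mm. Yaw up to ±0.3 rad. Starts with the blue comb.
- comb_stand: Fixed dark grey comb stand, 70 x 100 x 45 mm, empty at start. Origin: centre of underside, on the bench. 6 fins 16 apart along y (2.6 thick, tops z=23) fill the gaps between and beside a comb's teeth. End cheeks at y=±47, tops z=26, each with 2 flared lips 15 apart at x=0. Parked comb: shoulders on the cheeks, its y along the stand's y, origin at stand (0,0,6) mm. Yaw up to ±0.3 rad.
- timer: Bystander: loose white digital timer with red and blue buttons, 68 x 64 x 19 mm, lying on the bench behind the work. Origin: centre of its underside.
- small_bottle: Bystander: loose small clear lab bottle with a blue cap, 56 mm diameter, 110 mm high, standing on the bench behind the work. Origin: centre of its underside.
Not all that is in view belongs to the job. What is shaped like the comb_stand but orange is not meant. Of the things shaped like the comb_red, the red one is meant.

How it is judged (in metres and radians):
On the way:
1. one comb stands in the comb stand, let go, teeth down between the fins and shoulders fully down (((x of comb_red in the frame of comb_stand between -0.006 and 0.006 m and y of comb_red in the frame of comb_stand between -0.008 and 0.008 m and z of comb_red in the frame of comb_stand between 0.003 and 0.009 m and angle between the y axis of comb_red and the y axis of comb_stand, either way round below 0.12 rad and angle between comb_red's own z axis and vertical below 0.12 rad and contact force between comb_red and the fingers below 0.3 N and linear speed of comb_red below 0.02 m/s) or (x of comb_blue in the frame of comb_stand between -0.006 and 0.006 m and y of comb_blue in the frame of comb_stand between -0.008 and 0.008 m and z of comb_blue in the frame of comb_stand between 0.003 and 0.009 m and angle between the y axis of comb_blue and the y axis of comb_stand, either way round below 0.12 rad and angle between comb_blue's own z axis and vertical below 0.12 rad and contact force between comb_blue and the fingers below 0.3 N and linear speed of comb_blue below 0.02 m/s) or (x of comb_yellow in the frame of comb_stand between -0.006 and 0.006 m and y of comb_yellow in the frame of comb_stand between -0.008 and 0.008 m and z of comb_yellow in the frame of comb_stand between 0.003 and 0.009 m and angle between the y axis of comb_yellow and the y axis of comb_stand, either way round below 0.12 rad and angle between comb_yellow's own z axis and vertical below 0.12 rad and contact force between comb_yellow and the fingers below 0.3 N and linear speed of comb_yellow below 0.02 m/s))), for 0.2 s.
At the end, for the whole second after the job is handed in: Each comb hangs in the casting tray with end gates of its own colour: its origin within 6 mm along and 8 mm across of its seat, at its seated height within 3 mm, parallel to the slots and upright within 0.12 rad, released and at rest. The stand is thereby empty (x of comb_red in the frame of tray_red between 0.019 and 0.031 m and y of comb_red in the frame of tray_red between -0.008 and 0.008 m and z of comb_red in the frame of tray_red between 0.003 and 0.009 m and angle between the y axis of comb_red and the y axis of tray_red, either way round below 0.12 rad and angle between each of comb_red, comb_blue, comb_yellow's own z axis and vertical below 0.12 rad and contact force between each of comb_red, comb_blue, comb_yellow and the fingers below 0.3 N and linear speed of each of comb_red, comb_blue, comb_yellow below 0.02 m/s and x of comb_blue in the frame of tray_blue between 0.019 and 0.031 m and y of comb_blue in the frame of tray_blue between -0.008 and 0.008 m and z of comb_blue in the frame of tray_blue between 0.003 and 0.009 m and angle between the y axis of comb_blue and the y axis of tray_blue, either way round below 0.12 rad and x of comb_yellow in the frame of tray_yellow between 0.019 and 0.031 m and y of comb_yellow in the frame of tray_yellow between -0.008 and 0.008 m and z of comb_yellow in the frame of tray_yellow between 0.003 and 0.009 m and angle between the y axis of comb_yellow and the y axis of tray_yellow, either way round below 0.12 rad); the robot touches nothing.
It fails at once if a comb is tipped over or laid down (more than 35 degrees) (angle between any of comb_red, comb_blue, comb_yellow's own z axis and vertical above 0.6 rad).
It fails at once if the timer or the small bottle is moved by more than 20 mm or the bottle tipped (distance of any of timer, small_bottle from where it was at the start of the episode above 0.02 m or angle between small_bottle's own z axis and vertical above 0.3 rad).
It also fails if it takes over 128 s, if anything falls off the work surface, if the arm or the gripper's body presses on something with over 40 N, if the wrist force passes 120 N, or if a joint passes its speed limit or range.

ROBOT

A 6-joint arm with a two-finger parallel gripper is mounted at the origin on a cart in front of the work surface, level with it; the furniture and walls round the work are solid. World frame = base frame: x ahead of the robot, y to its left, z up, the work surface at z = 0. Lengths are in m, angles in degrees, forces in N, time in s.
With the tool pointing down it reaches from about 0.375 to 0.9 m from the base axis. Payload 3.1 kg.
Tool frame: the origin (TCP) lies midway between the tips of the shut fingers; the grasp point (between the pads) lies 19 mm behind it; z points along the fingers, y is the line along which they close (so a half turn about z gives the same grasp; the last joint's range is limited). The gripper opens to 87 mm and grips with 3 to 60 N. Pads are 19 mm wide; open, the fingers measure 117 mm over their backs; the gripper's body (75 mm by 190 mm) begins 51 mm behind the grasp point.
Start: joints at [-81.79, 30.224, 82.088, -0, 67.689, -10.227], TCP at [0.198, -0.593, 0.223] pointing down, gripper open.
Joint ranges: [-176.69, 176.69], [-43.24, 126.21], [12.49, 139.97], [-82, 262], [0, 151.66], [-163.58, 163.58]. Speed limits (degrees/s): [159.86, 159.86, 180, 180, 180, 180].

INTERFACE

Orientations are given as a 3x3 rotation matrix whose columns are the frame's x, y, z axes.
In Python, from rig import read_state, optics, bot gives the robot as it stands. The module is installed in compiled form; this text tells all that it offers.
- The arm moves only by the tool send_rows, never from a script. Its argument "commands" is a list of rows, each a list of 7 numbers: the turn, a rotation vector about the tool's x, y, z in units of 5 degrees (1.0 is 5 degrees), then the shift along the tool's x, y, z in units of 30 mm (1.0 is 30 mm), then the opening, from 0 (shut) to 1 (fully open). In form: [[rx, ry, rz, tx, ty, tz, gripper], ...]. A call has 1 to 20 rows; each row is the pose to reach, as a shift and turn from the pose commanded when the call began, along the tool's axes at that moment; what a row does not reach only later rows make up. A row lasts 1/12 s, in which the tool goes at most 41.7 mm and 7.16 degrees, less where a joint would pass 70% of its speed; a pose out of reach is approached as far as the arm can. A call with a gripper value outside its range is refused whole. The fingers move at their own pace and stop on an object; the grip force is fixed at half the most. Time passes only in rows, so rows that repeat a pose let the fingers close. It gives the time, the measured TCP pose, the force, the opening and the grip force at its end, in the units of the state.
- read_state(): the state, without advancing time (a new reading comes with each control period).
- optics.capture(name): name is "scene" or "top" or "wrist"; returns a dict with "image" (480x640x3 uint8, blue, green, red), "intrinsics" (3x3 intrinsics, pixels), "extrinsics" (4x4, takes a point from world to camera coordinates); the wrist camera has in their place "T_tool_cam" (4x4, takes a point from camera to tool coordinates, whose origin is the TCP and whose axes are the flange's). Camera axes: x right, y down, z forward; pixel columns grow to the right and rows downward; lengths in m; the calibration is good to about 2 mm. A picture is of the moment at which its call begins: read the wrist's pose just before it. There is no depth.
- bot.hand_in(): hands the job in; it is judged then, once.
The state is a dict: "time_s": time; "joint_positions": joint angles; "qvel": joint speeds; "tau": joint torques, N m; "position": TCP position; "tcp_rot": TCP orientation; "force": force on the tool from outside, world axes, zero at the start; "moment": the same for the moment, N m; "opening": opening from 0.0 (shut) to 1.0 (fully open); "grasp_force": force on a finger pad.
Only numpy, scipy, OpenCV 4.12 (cv2) and the standard library are available. Lean on these libraries where they do the work, as an engineer would, in place of code of your own. Each camera call takes 0.05 s, during which the arm holds its last target. There are 200 camera calls.

## Working session

There is one attempt and no reset: what is moved stays moved. The work goes in short steps, Python scripts to look and compute and a tool call to move; the robot and the scene stay as the last step left them, time stands still between calls to the robot, and variables do not carry over. Pictures are saved under pics/ and viewed, at most 14 in all, crops included, and the job is handed in when it is done.

Besides the shell and the picture viewer there is one more tool, called after "Call:" as name(argument=value, ...) on one line, values as JSON. send_rows: Moves the arm, as the interface text tells. Its arguments: {"type":"object","properties":{"commands":{"type":"array","items":{"type":"array","items":{"type":"number"}}}},"required":["commands"]}

```bash
mkdir -p pics; python3 - <<'E'
from rig import read_state, optics
import cv2, numpy as np
s=read_state(); print(s['time_s'],s['position'],np.round(s['tcp_rot'],3).tolist(),s['opening'])
for n in("scene","top"):
    c=optics.capture(n); cv2.imwrite(f"pics/{n}0.png",c["image"]); print(n,np.round(c["intrinsics"],1).tolist(),np.round(c["extrinsics"],3).tolist())
c=optics.capture("wrist"); print(np.round(c["T_tool_cam"],3).tolist(),np.round(c["intrinsics"],1).tolist())
E
```

```text
0.0 [ 0.19760269 -0.59218404  0.22157435] [[0.949, 0.316, -0.0], [0.316, -0.949, 0.002], [0.0, -0.002, -1.0]] 1.0032141932477994
scene [[549.1, 0.0, 322.8], [0.0, 549.1, 246.7], [0.0, 0.0, 1.0]] [[0.461, -0.887, -0.02, -0.288], [-0.588, -0.289, -0.755, 0.337], [0.664, 0.36, -0.655, 1.292], [0.0, 0.0, 0.0, 1.0]]
top [[517.9, 0.0, 308.7], [0.0, 517.9, 232.1], [0.0, 0.0, 1.0]] [[-0.017, -1.0, -0.026, 0.002], [-0.998, 0.018, -0.055, 0.541], [0.056, 0.025, -0.998, 1.242], [0.0, 0.0, 0.0, 1.0]]
[[0.0, -0.952, -0.307, 0.084], [1.0, -0.0, 0.001, -0.001], [-0.001, -0.307, 0.952, -0.162], [0.0, 0.0, 0.0, 1.0]] [[408.1, 0.0, 319.4], [0.0, 408.1, 238.1], [0.0, 0.0, 1.0]]
```

View pics/top0.png

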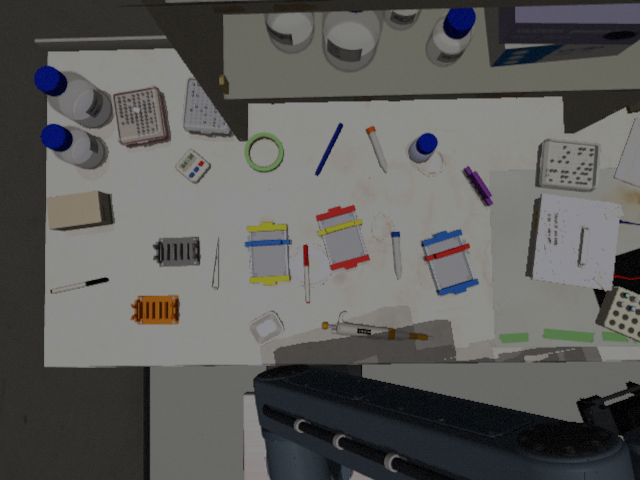

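View pics/scene0.png

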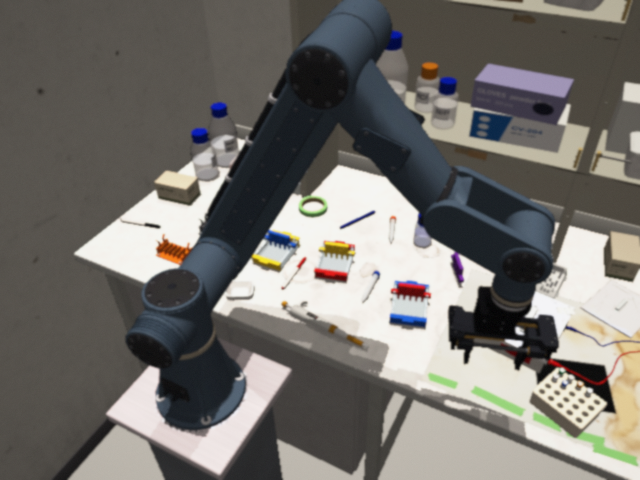

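The top view shows tray yellow at (268,253) holding the blue comb (268,242), tray red at (342,238) with the yellow comb (340,228), and tray blue at (450,262) with the red comb (446,253). The dark grey stand is at (177,251).

Possible look-alikes:
- Orange stand at (157,310), not meant.
- Red pen (307,270), blue pen (396,255) and blue marker (329,150), which share the comb colours.
- Red and blue gates, also the same colours.

My choices are the coloured bars lying across the trays and the grey stand.

```bash
cat > h.py <<'E'
from rig import read_state, optics
import cv2, numpy as np
from scipy.spatial.transform import Rotation as Ro
HUE=dict(red=((0,8),(172,180)),yellow=((22,35),),blue=((100,115),))
def mask(img,col,smin=120,vmin=60):
    h=cv2.cvtColor(cv2.GaussianBlur(img,(3,3),0),cv2.COLOR_BGR2HSV); m=np.zeros(h.shape[:2],np.uint8)
    for a,b in HUE[col]: m|=cv2.inRange(h,(a,smin,vmin),(b,255,255))
    return m
def cap(name):
    s=read_state(); c=optics.capture(name); K=c["intrinsics"]
    if name=="wrist":
        T=np.eye(4); T[:3,:3]=s["tcp_rot"]; T[:3,3]=s["position"]; Twc=T@c["T_tool_cam"]
    else: Twc=np.linalg.inv(c["extrinsics"])
    return c["image"],np.array(K),Twc
def rays(px,K,T):
    px=np.atleast_2d(px).astype(float); d=np.c_[px,np.ones(len(px))]@np.linalg.inv(K).T@T[:3,:3].T
    return T[:3,3],d/np.linalg.norm(d,axis=1)[:,None]
def onplane(px,K,T,z):
    o,d=rays(px,K,T); return o+d*((z-o[2])/d[:,2])[:,None]
def tri(p1,c1,p2,c2):
    o1,d1=rays(p1,*c1);o2,d2=rays(p2,*c2);d1=d1[0];d2=d2[0]
    t=np.linalg.lstsq(np.c_[d1,-d2],o2-o1,rcond=None)[0]; a=o1+t[0]*d1;b=o2+t[1]*d2
    return (a+b)/2,np.linalg.norm(a-b)
def blobs(m,amin=30):
    return [(c,cv2.minAreaRect(c)) for c in sorted(cv2.findContours(m,cv2.RETR_EXTERNAL,cv2.CHAIN_APPROX_NONE)[0],key=cv2.contourArea,reverse=True) if cv2.contourArea(c)>amin]
def move(p,yaw):  # command units: tool x at yaw (deg), pointing down
    s=read_state(); R=np.array(s["tcp_rot"]); a=np.radians(yaw)
    Rt=np.array([[np.cos(a),np.sin(a),0],[np.sin(a),-np.cos(a),0],[0,0,-1]])
    print("cmd rot",np.round(np.degrees(Ro.from_matrix(R.T@Rt).as_rotvec())/5,3),"shift",np.round(R.T@(np.array(p)-s["position"])/.03,3),"op",round(s["opening"],3))
E
python3 - <<'E'
from h import *
img,K,T=cap("top")
for col in HUE:
    for c,r in blobs(mask(img,col),40)[:12]:
        P=onplane([r[0]],K,T,.05)[0]
        if P[0]<.75 and -.3<P[1]<.4: print(col,np.round(r[0],1),np.round(r[1],1),round(r[2]),np.round(P,3))
print("stand",onplane([[180,251],[157,310]],K,T,.03).round(3))
move([.43,.2,.25],90)
E
```

```text
red [335.  211.3] [ 8.3 38.9] 74 [ 0.587 -0.071  0.05 ]
red [349.7 263.4] [ 8.1 39.3] 74 [ 0.463 -0.103  0.05 ]
red [306. 255.] [20.  4.] 90 [ 0.485 -0.001  0.05 ]
yellow [266.9 226.1] [ 8.2 38.2] 87 [0.555 0.091 0.05 ]
yellow [269.6 280.2] [ 7.8 39.2] 87 [0.427 0.086 0.05 ]
yellow [339.6 226.8] [ 5.1 44.4] 74 [ 0.55  -0.081  0.05 ]
blue [267.5 242.3] [ 4.7 43.2] 87 [0.516 0.09  0.05 ]
stand [[0.5   0.303 0.03 ]
 [0.359 0.359 0.03 ]]
cmd rot [-1.1000e-02 -1.2000e-02 -1.4313e+01] shift [ 15.702 -22.611  -0.901] op 1.001
```

```bash
python3 - <<'E'
from h import *
move([.48,-.33,.2],90)
E
```

```text
cmd rot [-1.1000e-02 -1.2000e-02 -1.4313e+01] shift [11.696 -5.322  0.741] op 1.001
```

Call:
send_rows(commands=[[0, 0, -6, 5, -2, 0.3, 1], [0, 0, -14.3, 11.7, -5.3, 0.7, 1], [0, 0, -14.3, 11.7, -5.3, 0.7, 1], [0, 0, -14.3, 11.7, -5.3, 0.7, 1], [0, 0, -14.3, 11.7, -5.3, 0.7, 1], [0, 0, -14.3, 11.7, -5.3, 0.7, 1], [0, 0, -14.3, 11.7, -5.3, 0.7, 1], [0, 0, -14.3, 11.7, -5.3, 0.7, 1], [0, 0, -14.3, 11.7, -5.3, 0.7, 1], [0, 0, -14.3, 11.7, -5.3, 0.7, 1], [0, 0, -14.3, 11.7, -5.3, 0.7, 1], [0, 0, -14.3, 11.7, -5.3, 0.7, 1], [0, 0, -14.3, 11.7, -5.3, 0.7, 1], [0, 0, -14.3, 11.7, -5.3, 0.7, 1], [0, 0, -14.3, 11.7, -5.3, 0.7, 1], [0, 0, -14.3, 11.7, -5.3, 0.7, 1]])

```text
time_s: 1.53
position: [0.4795, -0.3322, 0.2016]
tcp_rot: [[0.004, 1.0, -0.0], [1.0, -0.004, -0.0], [-0.0, -0.0, -1.0]]
force: [-0.9, 0.6, -0.2]
opening: 1.003
grasp_force: 0.0
```

```bash
python3 - <<'E'
from h import *
img,K,T=cap("wrist"); cv2.imwrite("pics/w1.png",img); np.savez("v1.npz",img=img,K=K,T=T)
print(read_state()["position"],read_state()["time_s"])
for col in HUE:
    for c,r in blobs(mask(img,col),100)[:8]: print(col,np.round(r[0],1),np.round(r[1],1),round(r[2]),onplane([r[0]],K,T,.062)[0].round(3))
move([.5,-.08,.2],90)
E
```

```text
[ 0.47966708 -0.33202212  0.20163202] 1.5833
red [313.4 176.5] [44.9 15.5] 76 [ 0.474 -0.297  0.062]
red [339.5 263.9] [25.3 14.9] 72 [ 0.494 -0.366  0.062]
blue [372.2 200.8] [111.1  24.2] 75 [ 0.518 -0.315  0.062]
blue [226.4 244. ] [106.9  22.8] 68 [ 0.406 -0.349  0.062]
blue [385.3  66.1] [26.1 15.7] 87 [ 0.524 -0.221  0.062]
cmd rot [ 0.     0.001 -0.041] shift [8.403 0.648 0.054] op 0.999
```

View pics/w1.png

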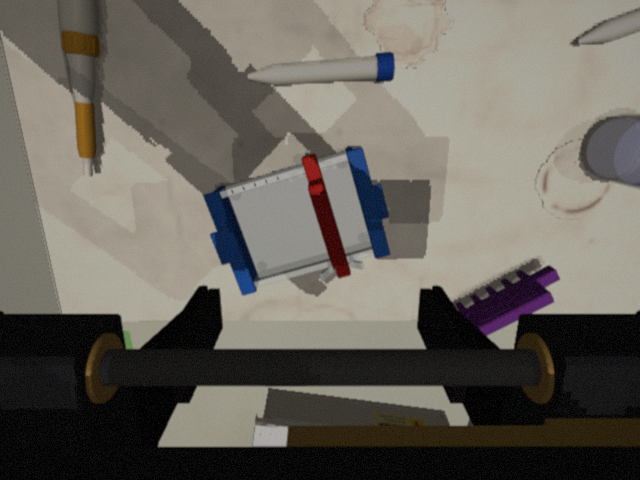

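The wrist view shows the blue-gated tray with the red comb across it, from (310,158) to (342,275). There is also a purple decoy comb at (505,300). Next I'll collect pairs of views of the other trays and the stand.

Call:
send_rows(commands=[[0, 0, 0, 3, 1, 0, 1], [0, 0, 0, 6, 2.2, 0, 1], [0, 0, 0, 6, 2.2, 0, 1], [0, 0, 0, 6, 2.2, 0, 1], [0, 0, 0, 6, 2.2, 0, 1], [0, 0, 0, 6, 2.2, 0, 1], [0, 0, 0, 6, 2.2, 0, 1]])

```text
time_s: 2.17
position: [0.5468, -0.1502, 0.2017]
tcp_rot: [[-0.001, 1.0, -0.0], [1.0, 0.001, -0.0], [-0.0, -0.0, -1.0]]
force: [-0.1, -0.3, -0.2]
opening: 1.001
grasp_force: 0.0
```

```bash
cat > v.py <<'E'
import sys
from h import *
n=sys.argv[1]; img,K,T=cap("wrist"); cv2.imwrite(f"pics/w{n}.png",img); np.savez(f"v{n}.npz",img=img,K=K,T=T); print(read_state()["position"])
E
python3 v.py 2
```

```text
[ 0.54659658 -0.15142085  0.20164778]
```

Call:
send_rows(commands=[[0, 0, 0, 2, 0, 0, 1], [0, 0, 0, 2, 0, 0, 1], [0, 0, 0, 2, 0, 0, 1], [0, 0, 0, 2, 0, 0, 1]])

```text
time_s: 2.55
position: [0.5465, -0.0922, 0.2016]
tcp_rot: [[0.002, 1.0, 0.0], [1.0, -0.002, -0.001], [-0.001, 0.0, -1.0]]
force: [0.4, -0.3, -0.7]
opening: 1.0
grasp_force: 0.0
```

```bash
python3 v.py 3
```

```text
[ 0.54676744 -0.09285381  0.20169344]
```

Call:
send_rows(commands=[[0, 0, 0, 2, -0.5, 0, 1], [0, 0, 0, 4, -1, 0, 1], [0, 0, 0, 4, -1, 0, 1], [0, 0, 0, 4, -1, 0, 1], [0, 0, 0, 4, -1, 0, 1], [0, 0, 0, 4, -1, 0, 1]])

```text
time_s: 3.1
position: [0.5179, 0.0273, 0.2018]
tcp_rot: [[0.002, 1.0, 0.002], [1.0, -0.002, -0.001], [-0.001, 0.002, -1.0]]
force: [0.2, -0.1, -0.0]
opening: 0.999
grasp_force: 0.0
```

```bash
python3 v.py 4
```

```text
[0.51798667 0.02693201 0.20178288]
```

Call:
send_rows(commands=[[0, 0, 0, 2, 0, 0, 1], [0, 0, 0, 2, 0, 0, 1], [0, 0, 0, 2, 0, 0, 1], [0, 0, 0, 2, 0, 0, 1]])

```text
time_s: 3.48
position: [0.5177, 0.0876, 0.2015]
tcp_rot: [[0.001, 1.0, 0.001], [1.0, -0.001, -0.001], [-0.001, 0.001, -1.0]]
force: [0.1, -0.3, 0.2]
opening: 1.003
grasp_force: 0.0
```

```bash
python3 v.py 5
```

```text
[0.51768758 0.08728453 0.20150689]
```

Call:
send_rows(commands=[[0, 0, 0, 2, -0.2, 0, 1], [0, 0, 0, 4, -0.5, 0, 1], [0, 0, 0, 4, -0.5, 0, 1], [0, 0, 0, 4, -0.5, 0, 1], [0, 0, 0, 4, -0.5, 0, 1], [0, 0, 0, 4, -0.5, 0, 1]])

```text
time_s: 4.03
position: [0.5026, 0.2075, 0.2015]
tcp_rot: [[0.002, 1.0, 0.0], [1.0, -0.002, -0.001], [-0.001, 0.0, -1.0]]
force: [-0.7, -0.9, -0.9]
opening: 1.002
grasp_force: 0.0
```

```bash
python3 v.py 6
```

```text
[0.50264003 0.20716942 0.20147162]
```

Call:
send_rows(commands=[[0, 0, 0, 2, 0, 0, 1], [0, 0, 0, 2, 0, 0, 1], [0, 0, 0, 2, 0, 0, 1], [0, 0, 0, 2, 0, 0, 1]])

```text
time_s: 4.42
position: [0.5026, 0.2677, 0.2014]
tcp_rot: [[0.002, 1.0, -0.0], [1.0, -0.002, -0.001], [-0.001, -0.0, -1.0]]
force: [-0.1, -1.0, 0.1]
opening: 1.0
grasp_force: 0.0
```

```bash
python3 v.py 7
python3 - <<'E'
from h import *
a=[cv2.imread(f"pics/w{n}.png")[:300] for n in (5,7)]
cv2.imwrite("pics/m57.png",np.vstack(a))
E
```

```text
[0.50237564 0.26719838 0.20136438]
```

View pics/m57.png

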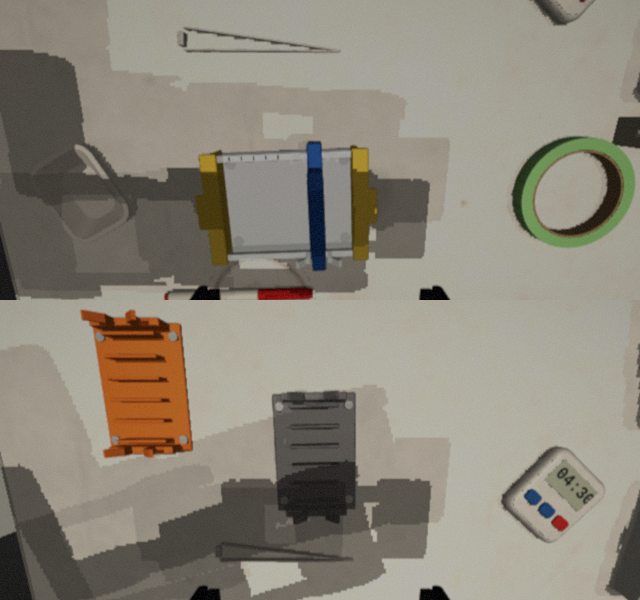

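View 5 shows the yellow-gated tray with the blue comb from (314,145) to (318,268). View 7 shows the grey stand centred near (315,155), with a light screw at each corner, and the orange one apart from it at (142,85). Now a close crop of the stand in both views.

```bash
python3 - <<'E'
from h import *
a=cv2.imread("pics/w7.png")[75:235,250:380]; b=cv2.imread("pics/w6.png")[:160]
g=cv2.imread("pics/w6.png")[:300]
def up(x): return cv2.resize(np.clip(x.astype(float)*1.8,0,255).astype(np.uint8),None,fx=3.5,fy=3.5,interpolation=cv2.INTER_CUBIC)
b=cv2.imread("pics/w6.png")[5:165,250:350] if False else cv2.imread("pics/w6.png")[140:300,250:340]
cv2.imwrite("pics/st.png",np.hstack([up(a),up(b)])); print(a.shape,b.shape)
E
```

```text
(160, 130, 3) (160, 90, 3)
```

View pics/st.png

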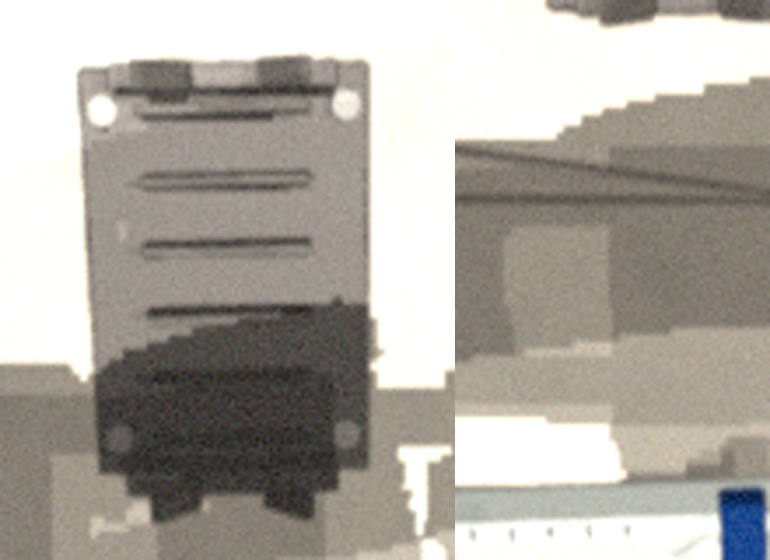

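```bash
python3 - <<'E'
from h import *
v={n:np.load(f"v{n}.npz") for n in(6,7)}
g={n:cv2.cvtColor(v[n]["img"],cv2.COLOR_BGR2GRAY) for n in v}
pts=dict(s1=(279.1,106.4),s2=(349.1,104.7),s3=(284,199.9),s4=(349.1,199),l1=(296.3,98),l2=(331.7,97.5),l3=(300.5,217),l4=(333,217))
for k,(x,y) in pts.items():
    xi,yi=int(round(x)),int(round(y)); t=g[7][yi-8:yi+9,xi-8:xi+9]
    r=cv2.matchTemplate(g[6],t,cv2.TM_CCOEFF_NORMED); r[:, :xi-38]=-1; r[:,xi+22:]=-1
    # search below (stand lies lower or higher in v6)
    _,sc,_,m=cv2.minMaxLoc(r); j,i=m
    p=r[i-1:i+2,j-1:j+2]
    dx=(p[1,0]-p[1,2])/(2*(p[1,0]+p[1,2]-2*p[1,1])+1e-9); dy=(p[0,1]-p[2,1])/(2*(p[0,1]+p[2,1]-2*p[1,1])+1e-9)
    q=(j+8+dx+x-xi,i+8+dy+y-yi)
    P,e=tri((x,y),(v[7]["K"],v[7]["T"]),q,(v[6]["K"],v[6]["T"]))
    print(k,round(sc,2),np.round(q,1),P.round(4),round(e,4))
a=cv2.imread("pics/w6.png")[0:160,240:390]
cv2.imwrite("pics/st6.png",cv2.resize(np.clip(a*1.8,0,255).astype(np.uint8),None,fx=3.5,fy=3.5,interpolation=cv2.INTER_CUBIC))
E
```

```text
s1 0.92 [276.1  26.2] [0.4679 0.3527 0.0064] 0.0003
s2 0.9 [351.   24.1] [0.5264 0.354  0.0069] 0.0003
s3 0.9 [281.  131.1] [0.4692 0.2724 0.0029] 0.0008
s4 0.93 [351.  129.3] [0.5282 0.274  0.0064] 0.0004
l1 0.91 [297.7 432. ] [0.5057 0.3517 0.4263] 0.0008
l2 0.79 [347.8 168. ] [0.4851 0.3444 0.7117] 0.0147
l3 0.81 [298.7 141.9] [0.4858 0.2664 0.0399] 0.0004
l4 0.88 [333.7 141.4] [0.5126 0.2669 0.0419] 0.0001
```

View pics/st6.png

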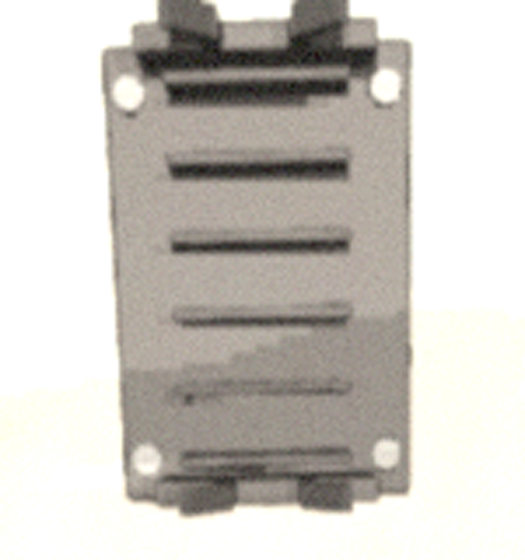

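Lips 3 and 4 give a z of about 0.04, as expected. The lip midpoint is (0.4992,0.2666), which agrees with the screw centre (0.498,0.3133) and a yaw of 1.2°. In the crop, the screws sit at the corners and the lip pairs at (245,25) and (270,490). Now the combs.

```bash
cat > comb.py <<'E'
from h import *
def comb(col,n):
    v=np.load(f"v{n}.npz"); K,T=v["K"],v["T"]; m=mask(v["img"],col,110,25); m[290:]=0
    m=cv2.morphologyEx(m,cv2.MORPH_CLOSE,np.ones((5,5)))
    best=[]
    for c,r in blobs(m,300):
        L,W=max(r[1]),min(r[1])
        if 70<L<190 and 6<W and L/W>3:
            mo=cv2.moments(c); ce=np.array([mo["m10"],mo["m01"]])/mo["m00"]
            vx,vy,_,_=cv2.fitLine(c,cv2.DIST_L2,0,.01,.01).ravel()
            # end mid-points: extreme along axis
            p=c[:,0].astype(float); t=(p-ce)@[vx,vy]
            e=[p[t<t.min()+3].mean(0),p[t>t.max()-3].mean(0)]; e.sort(key=lambda q:q[1])
            best.append((ce,e,L,W,K,T))
    return best
if __name__=="__main__":
    import sys
    for a in sys.argv[1:]:
        col,i,j=a.split(","); A=comb(col,i);B=comb(col,j)
        for s in (A,B): print(col,[(np.round(x[0],1).tolist(),np.round(x[1],1).tolist(),round(x[2]),round(x[3]),onplane(x[0],x[4],x[5],.052)[0][:2].round(4).tolist()) for x in s])
        if len(A)==1==len(B):
            a,b=A[0],B[0]
            for q in ((a[0],b[0]),(a[1][0],b[1][0]),(a[1][1],b[1][1])):
                P,e=tri(q[0],a[4:],q[1],b[4:]); print("   ",P.round(4),round(e,4))
E
python3 comb.py yellow,2,3 blue,4,5 red,1,1
```

```text
yellow [([321.7, 124.7], [[305.0, 57.4], [339.2, 194.1]], 143, 17, [0.5473, -0.078])]
yellow [([321.3, 198.9], [[306.5, 137.6], [338.9, 260.8]], 129, 16, [0.5469, -0.0758])]
    [ 0.5472 -0.0785  0.0397] 0.0003
    [ 0.5351 -0.0306  0.0347] 0.0005
    [ 0.5619 -0.1329  0.0376] 0.0003
blue [([315.2, 128.9], [[312.5, 60.5], [318.4, 200.0]], 141, 16, [0.5141, 0.0964])]
blue [([315.8, 205.3], [[313.2, 143.5], [318.9, 268.4]], 126, 14, [0.5139, 0.099])]
    [0.5139 0.0957 0.0379] 0.0002
    [0.512  0.1448 0.0344] 0.0002
    [0.5162 0.0391 0.0353] 0.0
red [([324.9, 215.2], [[308.1, 155.5], [343.9, 274.6]], 126, 16, [0.4829, -0.3287])]
red [([324.9, 215.2], [[308.1, 155.5], [343.9, 274.6]], 126, 16, [0.4829, -0.3287])]
    [ 0.4791 -0.2472  0.3639] 0.0
    [ 0.4791 -0.2472  0.3639] 0.0
    [ 0.4791 -0.2472  0.3639] 0.0
```

```bash
python3 - <<'E'
from comb import *
x=comb("red",1)[0]; P=onplane(x[1],x[4],x[5],.0355); d=P[0]-P[1]
print(P.round(4),np.linalg.norm(d),P.mean(0),np.degrees(np.arctan2(-d[0],d[1])))
v=[np.load(f"v{n}.npz") for n in(4,5)]  # yellow gate heights
bb=[]
for w in v:
    m=mask(w["img"],"yellow",110,60); m[290:]=0; bb.append(sorted([b[1][0] for b in blobs(m,300)][:3])); print(np.round(bb[-1]))
p=P.mean(0); yaw=90+np.degrees(np.arctan2(-d[0],d[1]))
move([p[0],p[1],.15],yaw)
E
```

```text
[[ 0.4697 -0.2841  0.0355]
 [ 0.4995 -0.3865  0.0355]] 0.10668432951254535 [ 0.48459965 -0.335303    0.0355    ] 16.272189140151855
[[205. 135.]
 [366. 129.]]
[[210. 209.]
 [364. 202.]]
cmd rot [-0.007  0.012 -3.281] shift [-20.083  -0.545   1.735] op 1.002
```

Call:
send_rows(commands=[[0, 0, -1, -3, 0, -0.2, 1], [0, 0, -3.3, -21.5, -0.5, 0, 0.35], [0, 0, -3.3, -21.5, -0.5, 0, 0.35], [0, 0, -3.3, -21.5, -0.5, 0, 0.35], [0, 0, -3.3, -21.5, -0.5, 0, 0.35], [0, 0, -3.3, -21.5, -0.5, 0, 0.35], [0, 0, -3.3, -21.5, -0.5, 0, 0.35], [0, 0, -3.3, -21.5, -0.5, 0, 0.35], [0, 0, -3.3, -21.5, -0.5, 0, 0.35], [0, 0, -3.3, -21.5, -0.5, 0, 0.35], [0, 0, -3.3, -21.5, -0.5, 0, 0.35], [0, 0, -3.3, -21.5, -0.5, 0, 0.35], [0, 0, -3.3, -21.5, -0.5, 0, 0.35], [0, 0, -3.3, -21.5, -0.5, 0, 0.35], [0, 0, -3.3, -21.5, -0.5, 0, 0.35], [0, 0, -3.3, -21.5, -0.5, 0, 0.35], [0, 0, -3.3, -21.5, -0.5, 0, 0.35], [0, 0, -3.3, -21.5, -0.5, 0, 0.35], [0, 0, -3.3, -21.5, -0.5, 0, 0.35], [0, 0, -3.3, -21.5, -0.5, 0, 0.35]])

```text
time_s: 6.13
position: [0.4854, -0.3747, 0.2014]
tcp_rot: [[-0.283, 0.959, -0.001], [0.959, 0.283, 0.001], [0.002, -0.001, -1.0]]
force: [-0.6, -0.2, 0.7]
opening: 0.349
grasp_force: 0.0
```

```bash
python3 v.py 8; python3 comb.py red,1,8; python3 - <<'E'
from comb import *
x=comb("red",8)[0]; P=onplane(x[1],x[4],x[5],.0355); d=P[0]-P[1]
p=P.mean(0); a=np.degrees(np.arctan2(-d[0],d[1])); print(p,a,np.linalg.norm(d))
move([p[0],p[1],.10],90+a)
cv2.imwrite("pics/c8.png",cv2.resize(cv2.imread("pics/w8.png")[20:270,150:450],None,fx=2,fy=2))
E
```

```text
[ 0.48581925 -0.37457313  0.20153486]
red [([324.9, 215.2], [[308.1, 155.5], [343.9, 274.6]], 126, 16, [0.4829, -0.3287])]
red [([334.2, 166.0], [[334.8, 99.6], [332.5, 233.4]], 135, 16, [0.483, -0.331])]
    [ 0.4835 -0.3323  0.0392] 0.001
    [ 0.4698 -0.2846  0.0322] 0.0005
    [ 0.4999 -0.3887  0.0306] 0.0002
[ 0.48470443 -0.33601793  0.0355    ] 16.060905976616525 0.10669413999459967
cmd rot [-0.006 -0.015  0.086] shift [1.239 0.331 3.386] op 0.351
```

View pics/c8.png

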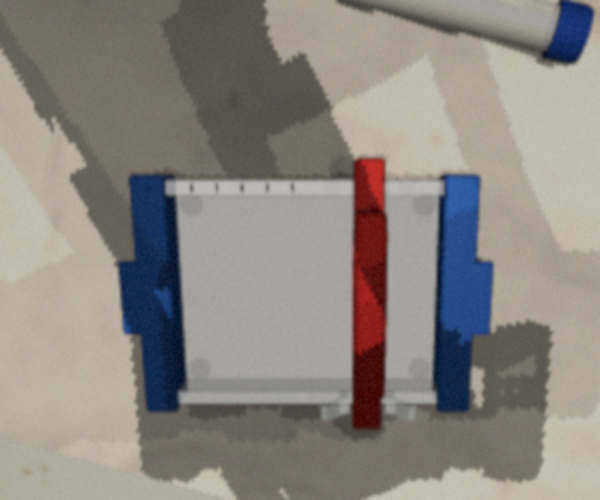

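The crop shows the red comb square across the blue-gated tray, from (370,160) to (366,428). Height and length match the description, so I'll descend and grasp.

Call:
send_rows(commands=[[0, 0, 0.09, 1.25, 0.33, 1, 0.35], [0, 0, 0.09, 1.25, 0.33, 2.2, 0.35], [0, 0, 0.09, 1.25, 0.33, 3.4, 0.35], [0, 0, 0.09, 1.25, 0.33, 4.4, 0.35], [0, 0, 0.09, 1.25, 0.33, 5.1, 0.35], [0, 0, 0.09, 1.25, 0.33, 5.6, 0.35], [0, 0, 0.09, 1.25, 0.33, 5.6, 0.35], [0, 0, 0.09, 1.25, 0.33, 5.6, 0.35]])

```text
time_s: 6.85
position: [0.4851, -0.3358, 0.0332]
tcp_rot: [[-0.277, 0.961, -0.001], [0.961, 0.277, 0.001], [0.002, -0.001, -1.0]]
force: [0.6, -1.1, 0.7]
opening: 0.35
grasp_force: 0.0
```

Call:
send_rows(commands=[[0, 0, 0, 0, 0, 0, 0], [0, 0, 0, 0, 0, 0, 0], [0, 0, 0, 0, 0, 0, 0], [0, 0, 0, 0, 0, 0, 0], [0, 0, 0, 0, 0, 0, 0], [0, 0, 0, 0, 0, 0, 0], [0, 0, 0, 0, 0, 0, 0], [0, 0, 0, 0, 0, 0, 0]])

```text
time_s: 7.52
position: [0.4858, -0.3378, 0.0348]
tcp_rot: [[-0.275, 0.961, 0.002], [0.961, 0.275, -0.001], [-0.002, 0.001, -1.0]]
force: [-0.4, 1.1, 6.5]
opening: 0.131
grasp_force: 30.0
```

Call:
send_rows(commands=[[0, 0, 0, 0, 0, -0.5, 0], [0, 0, 0, 0, 0, -1, 0], [0, 0, 0, 0, 0, -2, 0], [0, 0, 0, 0, 0, -3, 0], [0, 0, 0, 0, 0, -3.5, 0], [0, 0, 0, 0, 0, -3.5, 0], [0, 0, 0, 0, 0, -3.5, 0]])

```text
time_s: 8.1
position: [0.4854, -0.3376, 0.1393]
tcp_rot: [[-0.275, 0.961, 0.001], [0.961, 0.275, -0.001], [-0.002, 0.001, -1.0]]
force: [-1.4, -0.5, -1.0]
opening: 0.135
grasp_force: 30.0
```

```bash
python3 - <<'E'
from h import *
s=read_state(); print(s["position"],s["opening"],s["grasp_force"],s["force"])
img,K,T=cap("wrist"); cv2.imwrite("pics/w9.png",img)
move([.498,.3133,.139],91.2)
E
```

```text
[ 0.48538296 -0.33756489  0.13925222] 0.1348620221877839 29.999866574071348 [-1.38168928 -0.45856526 -1.03333069]
cmd rot [-0.008 -0.01   2.957] shift [ 2.071e+01  6.394e+00 -1.700e-02] op 0.128
```

View pics/w9.png

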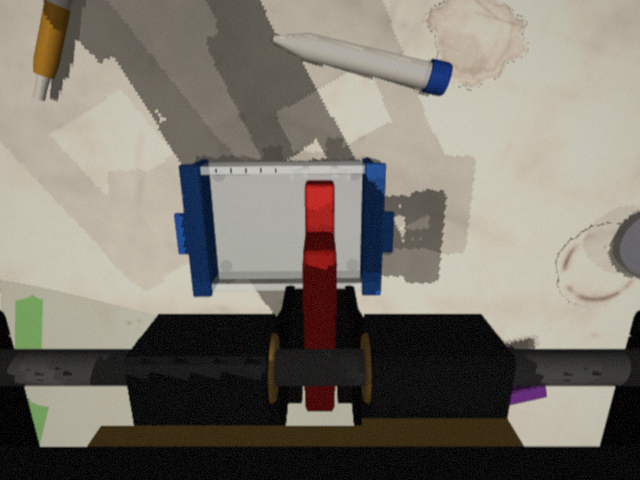

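The picture shows the red comb clamped upright and square in the fingers, its shoulder bar running from (320,182) to (320,410).

```bash
cat > hand.py <<'E'
from h import *
def hand(col,img=None):
    c=optics.capture("wrist"); img=c["image"]; m=mask(img,col,110,25); m[:,:295]=0; m[:,350:]=0
    ys,xs=np.nonzero(m); K=c["intrinsics"];T=c["T_tool_cam"]
    e=[[xs[ys<ys.min()+6].mean(),ys.min()],[xs[ys>ys.max()-6].mean(),ys.max()+1]]
    for zt in (-.0065,-.0035):
        P=onplane(e,K,T,zt); print(col,"rows",np.round(e).tolist(),"tool x ends",P[:,:2].round(4).tolist(),"len",np.linalg.norm(P[0]-P[1]).round(4),"centre",P.mean(0).round(4))
if __name__=="__main__":
    import sys; hand(sys.argv[1])
E
python3 hand.py red
```

```text
red rows [[319.0, 181.0], [320.0, 411.0]] tool x ends [[0.0581, -0.0009], [-0.0493, -0.0008]] len 0.1074 centre [ 0.0044 -0.0008 -0.0065]
red rows [[319.0, 181.0], [320.0, 411.0]] tool x ends [[0.0575, -0.0009], [-0.0519, -0.0008]] len 0.1094 centre [ 0.0028 -0.0008 -0.0035]
```

Call:
send_rows(commands=[[0, 0, 0.5, 0.7, 0.2, -0.2, 0], [0, 0, 1, 2, 0.6, -0.2, 0], [0, 0, 2.97, 20.63, 6.36, 0, 0], [0, 0, 2.97, 20.63, 6.36, 0, 0], [0, 0, 2.97, 20.63, 6.36, 0, 0], [0, 0, 2.97, 20.63, 6.36, 0, 0], [0, 0, 2.97, 20.63, 6.36, 0, 0], [0, 0, 2.97, 20.63, 6.36, 0, 0], [0, 0, 2.97, 20.63, 6.36, 0, 0], [0, 0, 2.97, 20.63, 6.36, 0, 0], [0, 0, 2.97, 20.63, 6.36, 0, 0], [0, 0, 2.97, 20.63, 6.36, 0, 0], [0, 0, 2.97, 20.63, 6.36, 0, 0], [0, 0, 2.97, 20.63, 6.36, 0, 0], [0, 0, 2.97, 20.63, 6.36, 0, 0], [0, 0, 2.97, 20.63, 6.36, 0, 0], [0, 0, 2.97, 20.63, 6.36, 0, 0], [0, 0, 2.97, 20.63, 6.36, 0, 0], [0, 0, 2.97, 20.63, 6.36, 0, 0], [0, 0, 2.97, 20.63, 6.36, 0, 0]])

```text
time_s: 9.87
position: [0.4974, 0.3086, 0.1374]
tcp_rot: [[-0.019, 1.0, -0.003], [1.0, 0.019, -0.002], [-0.002, -0.003, -1.0]]
force: [0.2, -1.1, -1.0]
opening: 0.133
grasp_force: 30.0
```

Call:
send_rows(commands=[[0, 0, 0, 0, 0, 0, 0], [0, 0, 0, 0, 0, 0, 0]])

```text
time_s: 10.03
position: [0.4983, 0.3086, 0.1384]
tcp_rot: [[-0.018, 1.0, -0.001], [1.0, 0.018, -0.0], [-0.0, -0.001, -1.0]]
force: [-0.5, -0.1, -0.2]
opening: 0.138
grasp_force: 30.0
```

```bash
python3 hand.py red; python3 - <<'E'
from h import *
s=read_state(); print(s["position"],s["force"],s["opening"])
move([.498,.3107,.065],91.2)
E
```

```text
red rows [[319.0, 180.0], [319.0, 411.0]] tool x ends [[0.0582, -0.001], [-0.0496, -0.0009]] len 0.1078 centre [ 0.0043 -0.001  -0.0065]
red rows [[319.0, 180.0], [319.0, 411.0]] tool x ends [[0.0577, -0.001], [-0.0522, -0.0009]] len 0.1099 centre [ 0.0028 -0.001  -0.0035]
[0.49844263 0.30883625 0.1385332 ] [-0.85042428 -0.87782244 -0.73994612] 0.1379710251682845
cmd rot [-0.005  0.002 -0.038] shift [ 0.063 -0.013  2.451] op 0.138
```

Call:
send_rows(commands=[[0, 0, 0, 0.03, 0, 0.8, 0], [0, 0, 0, 0.03, 0, 1.6, 0], [0, 0, 0, 0.03, 0, 2.1, 0], [0, 0, 0, 0.03, 0, 2.4, 0], [0, 0, 0, 0.03, 0, 2.6, 0], [0, 0, 0, 0.03, 0, 2.8, 0], [0, 0, 0, 0.03, 0, 2.8, 0]])

```text
time_s: 10.67
position: [0.4982, 0.3108, 0.0541]
tcp_rot: [[-0.019, 1.0, -0.001], [1.0, 0.019, -0.0], [-0.0, -0.001, -1.0]]
force: [0.0, -0.2, -0.8]
opening: 0.132
grasp_force: 30.0
```

Call:
send_rows(commands=[[0, 0, 0, 0, 0, 0.15, 0], [0, 0, 0, 0, 0, 0.3, 0], [0, 0, 0, 0, 0, 0.45, 0], [0, 0, 0, 0, 0, 0.55, 0], [0, 0, 0, 0, 0, 0.6, 0], [0, 0, 0, 0, 0, 0.6, 0]])

```text
time_s: 11.17
position: [0.4979, 0.3111, 0.0362]
tcp_rot: [[-0.02, 1.0, -0.001], [1.0, 0.02, -0.0], [-0.0, -0.001, -1.0]]
force: [-0.5, 0.5, -0.1]
opening: 0.134
grasp_force: 30.0
```

Call:
send_rows(commands=[[0, 0, 0, 0, 0, 0.03, 0], [0, 0, 0, 0, 0, 0.06, 0], [0, 0, 0, 0, 0, 0.06, 0]])

```text
time_s: 11.42
position: [0.4984, 0.3112, 0.0349]
tcp_rot: [[-0.02, 1.0, 0.0], [1.0, 0.02, 0.0], [0.0, 0.0, -1.0]]
force: [-0.4, 1.5, -0.6]
opening: 0.135
grasp_force: 30.0
```

Call:
send_rows(commands=[[0, 0, 0, 0, 0, 0, 0.35], [0, 0, 0, 0, 0, 0, 0.35], [0, 0, 0, 0, 0, 0, 0.35], [0, 0, 0, 0, 0, 0, 0.35], [0, 0, 0, 0, 0, 0, 0.35], [0, 0, 0, 0, 0, 0, 0.35], [0, 0, 0, 0, 0, -1, 0.35], [0, 0, 0, 0, 0, -2, 0.35], [0, 0, 0, 0, 0, -3.5, 0.35], [0, 0, 0, -1, 0, -5.5, 0.35], [0, 0, 0, -1.5, 0, -5.5, 0.35], [0, 0, 0, -1.5, 0, -5.5, 0.35], [0, 0, 0, -1.5, 0, -5.5, 0.35]])

```text
time_s: 12.5
position: [0.5001, 0.2657, 0.2016]
tcp_rot: [[-0.018, 1.0, 0.004], [1.0, 0.018, 0.001], [0.001, 0.004, -1.0]]
force: [0.2, -0.5, -0.5]
opening: 0.348
grasp_force: 0.0
```

```bash
python3 v.py 10; python3 - <<'E'
from comb import *
x=comb("red",10)
for q in x:
    P=onplane(q[1],q[4],q[5],.038); d=P[0]-P[1]; print(P.mean(0).round(4),np.degrees(np.arctan2(-d[0],d[1])),np.linalg.norm(d))
a=cv2.imread("pics/w10.png")[60:260,220:420]; cv2.imwrite("pics/c10.png",cv2.resize(a,None,fx=2.5,fy=2.5))
p=(.5141,.092); move([p[0],p[1],.20],92.3)
E
```

```text
[0.49888789 0.2659777  0.19993513]
[0.4971 0.3131 0.038 ] 1.475537816169139 0.1055878843857112
cmd rot [ 0.004 -0.007 -0.247] shift [-5.808e+00  3.990e-01 -5.000e-03] op 0.35
```

View pics/c10.png

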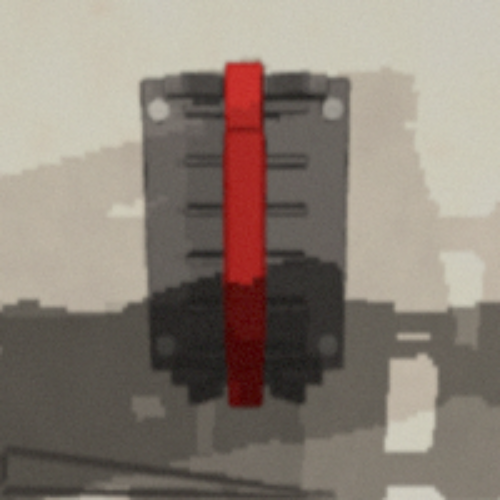

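The red comb sits between both lip pairs of the stand and is centred within 1 mm. Next is the blue comb.

Call:
send_rows(commands=[[0, 0, -0.1, -1, 0, 0, 0.35], [0, 0, -0.25, -5.8, 0.45, 0, 0.35], [0, 0, -0.25, -5.8, 0.45, 0, 0.35], [0, 0, -0.25, -5.8, 0.45, 0, 0.35], [0, 0, -0.25, -5.8, 0.45, 0, 0.35], [0, 0, -0.25, -5.8, 0.45, 0, 0.35], [0, 0, -0.25, -5.8, 0.45, 0, 0.35], [0, 0, -0.25, -5.8, 0.45, 0, 0.35], [0, 0, -0.25, -5.8, 0.45, 1, 0.35], [0, 0, -0.25, -5.8, 0.45, 2, 0.35], [0, 0, -0.25, -5.8, 0.45, 3, 0.35], [0, 0, -0.25, -5.8, 0.45, 3, 0.35], [0, 0, -0.25, -5.8, 0.45, 3, 0.35]])

```text
time_s: 13.63
position: [0.5142, 0.0941, 0.1083]
tcp_rot: [[-0.044, 0.999, -0.005], [0.999, 0.044, 0.0], [0.001, -0.005, -1.0]]
force: [-0.3, 0.0, 1.1]
opening: 0.349
grasp_force: 0.0
```

```bash
python3 - <<'E'
from h import *
s=read_state(); print(s["position"],s["tcp_rot"].round(3).tolist() if hasattr(s["tcp_rot"],"round") else s["tcp_rot"])
move([.5141,.092,.0335],92.3)
E
```

```text
[0.51423171 0.0941059  0.10828851] [[-0.044, 0.999, -0.005], [0.999, 0.044, 0.0], [0.001, -0.005, -1.0]]
cmd rot [-0.058 -0.008  0.044] shift [-0.072  0.005  2.493] op 0.349
```

Call:
send_rows(commands=[[-0.06, 0, 0.04, -0.07, 0, 0.8, 0.35], [-0.06, 0, 0.04, -0.07, 0, 1.5, 0.35], [-0.06, 0, 0.04, -0.07, 0, 2.1, 0.35], [-0.06, 0, 0.04, -0.07, 0, 2.48, 0.35], [-0.06, 0, 0.04, -0.07, 0, 2.48, 0.35], [-0.06, 0, 0.04, -0.07, 0, 2.48, 0.35]])

```text
time_s: 14.13
position: [0.5171, 0.091, 0.0365]
tcp_rot: [[-0.039, 0.999, 0.007], [0.999, 0.039, 0.0], [-0.0, 0.007, -1.0]]
force: [-0.2, -0.3, 0.4]
opening: 0.351
grasp_force: 0.0
```

Call:
send_rows(commands=[[0, 0, 0, 0, 0, 0, 0], [0, 0, 0, 0, 0, 0, 0], [0, 0, 0, 0, 0, 0, 0], [0, 0, 0, 0, 0, 0, 0], [0, 0, 0, 0, 0, 0, 0], [0, 0, 0, 0, 0, 0, 0], [0, 0, 0, 0, 0, 0, 0], [0, 0, 0, 0, 0, 0, 0]])

```text
time_s: 14.8
position: [0.5166, 0.0904, 0.0362]
tcp_rot: [[-0.038, 0.999, 0.007], [0.999, 0.038, 0.0], [0.0, 0.007, -1.0]]
force: [0.3, 1.5, 6.1]
opening: 0.137
grasp_force: 30.0
```

Call:
send_rows(commands=[[0, 0, 0, 0, 0, -0.5, 0], [0, 0, 0, 0, 0, -1, 0], [0, 0, 0, 0, 0, -2, 0], [0, 0, 0, 0, 0, -3, 0], [0, 0, 0, 0, 0, -3.5, 0], [0, 0, 0, 0, 0, -3.5, 0], [0, 0, 0, 0, 0, -3.5, 0]])

```text
time_s: 15.38
position: [0.5158, 0.0903, 0.141]
tcp_rot: [[-0.038, 0.999, 0.007], [0.999, 0.038, 0.0], [-0.0, 0.007, -1.0]]
force: [0.2, -0.1, -0.5]
opening: 0.137
grasp_force: 30.0
```

```bash
python3 hand.py blue; python3 - <<'E'
from h import *
s=read_state(); print(s["position"],s["force"],s["opening"])
move([.4847,-.3359,.139],106)
E
```

```text
blue rows [[319.0, 182.0], [319.0, 409.0]] tool x ends [[0.0575, -0.001], [-0.0484, -0.001]] len 0.1059 centre [ 0.0045 -0.001  -0.0065]
blue rows [[319.0, 182.0], [319.0, 409.0]] tool x ends [[0.0569, -0.001], [-0.051, -0.001]] len 0.1079 centre [ 0.003  -0.001  -0.0035]
[0.51494106 0.09030502 0.13989699] [-0.46599738 -0.12536449 -0.94054411] 0.13463016822302643
cmd rot [ 0.05   0.005 -2.763] shift [-14.158  -1.549   0.022] op 0.135
```

```bash
python3 - <<'E'
from h import *
move([.4855,-.3377,.139],106)
E
```

```text
cmd rot [ 0.05   0.005 -2.763] shift [-14.219  -1.524   0.022] op 0.135
```

Call:
send_rows(commands=[[0, 0, -0.5, -0.7, 0, -0.1, 0], [0, 0, -1, -2, -0.2, -0.1, 0], [0.05, 0, -2.76, -14.22, -1.52, 0, 0], [0.05, 0, -2.76, -14.22, -1.52, 0, 0], [0.05, 0, -2.76, -14.22, -1.52, 0, 0], [0.05, 0, -2.76, -14.22, -1.52, 0, 0], [0.05, 0, -2.76, -14.22, -1.52, 0, 0], [0.05, 0, -2.76, -14.22, -1.52, 0, 0], [0.05, 0, -2.76, -14.22, -1.52, 0, 0], [0.05, 0, -2.76, -14.22, -1.52, 0, 0], [0.05, 0, -2.76, -14.22, -1.52, 0, 0], [0.05, 0, -2.76, -14.22, -1.52, 0, 0], [0.05, 0, -2.76, -14.22, -1.52, 0, 0], [0.05, 0, -2.76, -14.22, -1.52, 0, 0], [0.05, 0, -2.76, -14.22, -1.52, 0, 0], [0.05, 0, -2.76, -14.22, -1.52, 0, 0], [0.05, 0, -2.76, -14.22, -1.52, 0, 0]])

```text
time_s: 16.85
position: [0.4864, -0.336, 0.1399]
tcp_rot: [[-0.277, 0.961, 0.0], [0.961, 0.277, 0.0], [0.0, 0.0, -1.0]]
force: [0.0, -0.6, -1.1]
opening: 0.131
grasp_force: 30.0
```

```bash
cat > mv.py <<'E'
import sys
from h import *
a=list(map(float,sys.argv[1:])); s=read_state(); print(np.round(s["position"],4),np.round(s["force"],1))
move(a[:3],a[3])
E
python3 mv.py .4855 -.3377 .036 106
```

```text
[ 0.4864 -0.336   0.1399] [ 0.  -0.6 -1.1]
cmd rot [ 0.003 -0.005  0.02 ] shift [-0.049 -0.044  3.462] op 0.131
```

Call:
send_rows(commands=[[0, 0, 0, -0.04, -0.03, 0.8, 0], [0, 0, 0, -0.04, -0.03, 1.6, 0], [0, 0, 0, -0.04, -0.03, 2.1, 0], [0, 0, 0, -0.04, -0.03, 2.4, 0], [0, 0, 0, -0.04, -0.03, 2.6, 0], [0, 0, 0, -0.04, -0.03, 2.8, 0], [0, 0, 0, -0.04, -0.03, 2.8, 0]])

```text
time_s: 17.43
position: [0.4858, -0.3387, 0.0556]
tcp_rot: [[-0.276, 0.961, 0.0], [0.961, 0.276, -0.0], [-0.0, 0.0, -1.0]]
force: [1.0, 0.2, -0.7]
opening: 0.134
grasp_force: 30.0
```

Call:
send_rows(commands=[[0, 0, 0, 0, 0, 0.15, 0], [0, 0, 0, 0, 0, 0.3, 0], [0, 0, 0, 0, 0, 0.45, 0], [0, 0, 0, 0, 0, 0.55, 0], [0, 0, 0, 0, 0, 0.65, 0], [0, 0, 0, 0, 0, 0.65, 0]])

```text
time_s: 17.93
position: [0.4859, -0.3392, 0.0364]
tcp_rot: [[-0.275, 0.961, 0.001], [0.961, 0.275, -0.001], [-0.001, 0.001, -1.0]]
force: [0.3, 0.2, -0.4]
opening: 0.138
grasp_force: 30.0
```

Call:
send_rows(commands=[[0, 0, 0, 0, 0, 0.03, 0], [0, 0, 0, 0, 0, 0.05, 0], [0, 0, 0, 0, 0, 0.05, 0]])

```text
time_s: 18.18
position: [0.4859, -0.3393, 0.0362]
tcp_rot: [[-0.275, 0.961, 0.001], [0.961, 0.275, -0.001], [-0.001, 0.001, -1.0]]
force: [-1.3, 0.8, 5.9]
opening: 0.136
grasp_force: 30.0
```

Call:
send_rows(commands=[[0, 0, 0, 0, 0, 0, 0.35], [0, 0, 0, 0, 0, 0, 0.35], [0, 0, 0, 0, 0, 0, 0.35], [0, 0, 0, 0, 0, 0, 0.35], [0, 0, 0, 0, 0, 0, 0.35], [0, 0, 0, 0, 0, 0, 0.35], [0, 0, 0, 0, 0, -1, 0.35], [0, 0, 0, 0, 0, -2, 0.35], [0, 0, 0, 0, 0, -3.5, 0.35], [0, 0, 0, -1, 0, -5.5, 0.35], [0, 0, 0, -1.5, 0, -5.5, 0.35], [0, 0, 0, -1.5, 0, -5.5, 0.35], [0, 0, 0, -1.5, 0, -5.5, 0.35]])

```text
time_s: 19.27
position: [0.4991, -0.3844, 0.2023]
tcp_rot: [[-0.274, 0.962, 0.005], [0.962, 0.274, -0.005], [-0.006, 0.003, -1.0]]
force: [0.5, 0.1, -0.8]
opening: 0.35
grasp_force: 0.0
```

```bash
python3 v.py 11; python3 - <<'E'
from comb import *
x=comb("blue",11)
for q in x:
    P=onplane(q[1],q[4],q[5],.0355); d=P[0]-P[1]; print(P.mean(0).round(4),np.degrees(np.arctan2(-d[0],d[1])),np.linalg.norm(d))
a=cv2.imread("pics/w11.png")[60:290,170:420]; cv2.imwrite("pics/c11.png",cv2.resize(a,None,fx=2.2,fy=2.2))
move([.5485,-.0818,.20],104.7)
E
```

```text
[ 0.49770343 -0.38221281  0.20012655]
[ 0.4031 -0.3591  0.0355] 17.045854250224345 0.09164775859596105
[ 0.5188 -0.3252  0.0355] 16.043243790441593 0.09170985942302555
[ 0.4843 -0.3377  0.0355] 16.319883009078794 0.10525819078936785
cmd rot [0.009 0.003 0.25 ] shift [9.163e+00 4.380e+00 5.000e-03] op 0.347
```

View pics/c11.png

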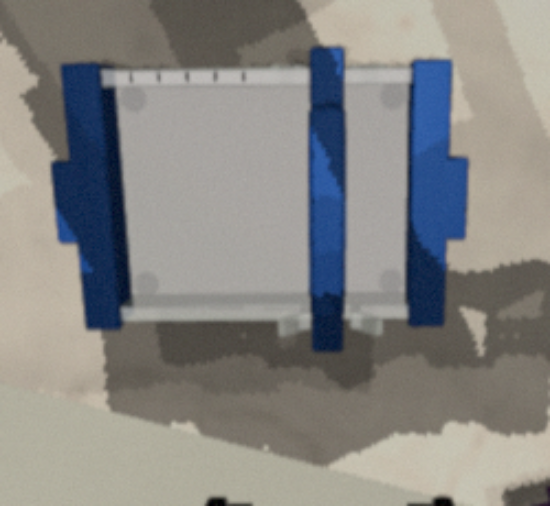

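The blue comb hangs in the blue-gated tray, between the lips and about 2 mm from the seat. The yellow comb is next.

Call:
send_rows(commands=[[0, 0, 0.1, 1.5, 0.7, 0, 0.35], [0, 0, 0.25, 9.1, 4.4, 0, 0.35], [0, 0, 0.25, 9.1, 4.4, 0, 0.35], [0, 0, 0.25, 9.1, 4.4, 0, 0.35], [0, 0, 0.25, 9.1, 4.4, 0, 0.35], [0, 0, 0.25, 9.1, 4.4, 0, 0.35], [0, 0, 0.25, 9.1, 4.4, 0, 0.35], [0, 0, 0.25, 9.1, 4.4, 0, 0.35], [0, 0, 0.25, 9.1, 4.4, 0, 0.35], [0, 0, 0.25, 9.1, 4.4, 0, 0.35], [0, 0, 0.25, 9.1, 4.4, 0, 0.35], [0, 0, 0.25, 9.1, 4.4, 1, 0.35], [0, 0, 0.25, 9.1, 4.4, 2, 0.35], [0, 0, 0.25, 9.1, 4.4, 3, 0.35], [0, 0, 0.25, 9.1, 4.4, 3, 0.35], [0, 0, 0.25, 9.1, 4.4, 3, 0.35]])

```text
time_s: 20.65
position: [0.5483, -0.0847, 0.1086]
tcp_rot: [[-0.252, 0.968, -0.004], [0.968, 0.252, 0.001], [0.002, -0.003, -1.0]]
force: [0.6, -0.7, 0.1]
opening: 0.347
grasp_force: 0.0
```

```bash
python3 mv.py .5485 -.0818 .0335 104.7
```

```text
[ 0.5483 -0.0847  0.1086] [ 0.6 -0.7  0.1]
cmd rot [-0.036 -0.021 -0.02 ] shift [0.088 0.037 2.503] op 0.347
```

Call:
send_rows(commands=[[0, 0, 0, 0.07, 0.03, 0.8, 0.35], [0, 0, 0, 0.07, 0.03, 1.5, 0.35], [0, 0, 0, 0.07, 0.03, 2.1, 0.35], [0, 0, 0, 0.07, 0.03, 2.48, 0.35], [0, 0, 0, 0.07, 0.03, 2.48, 0.35], [0, 0, 0, 0.07, 0.03, 2.48, 0.35]])

```text
time_s: 21.15
position: [0.551, -0.0821, 0.0365]
tcp_rot: [[-0.254, 0.967, 0.002], [0.967, 0.254, -0.001], [-0.001, 0.002, -1.0]]
force: [0.5, -0.3, -0.1]
opening: 0.347
grasp_force: 0.0
```

Call:
send_rows(commands=[[0, 0, 0, 0, 0, 0, 0], [0, 0, 0, 0, 0, 0, 0], [0, 0, 0, 0, 0, 0, 0], [0, 0, 0, 0, 0, 0, 0], [0, 0, 0, 0, 0, 0, 0], [0, 0, 0, 0, 0, 0, 0], [0, 0, 0, 0, 0, 0, 0], [0, 0, 0, 0, 0, 0, 0]])

```text
time_s: 21.82
position: [0.5508, -0.0815, 0.0365]
tcp_rot: [[-0.255, 0.967, 0.002], [0.967, 0.255, -0.001], [-0.002, 0.002, -1.0]]
force: [-0.1, 0.5, 5.1]
opening: 0.137
grasp_force: 30.0
```

Call:
send_rows(commands=[[0, 0, 0, 0, 0, -0.5, 0], [0, 0, 0, 0, 0, -1, 0], [0, 0, 0, 0, 0, -2, 0], [0, 0, 0, 0, 0, -3, 0], [0, 0, 0, 0, 0, -3.5, 0], [0, 0, 0, 0, 0, -3.5, 0], [0, 0, 0, 0, 0, -3.5, 0]])

```text
time_s: 22.4
position: [0.5504, -0.0813, 0.1411]
tcp_rot: [[-0.255, 0.967, 0.002], [0.967, 0.255, -0.001], [-0.002, 0.002, -1.0]]
force: [-0.1, -0.5, -0.7]
opening: 0.137
grasp_force: 30.0
```

```bash
python3 hand.py yellow; python3 mv.py .516 .0903 .139 92.2
```

```text
yellow rows [[319.0, 186.0], [326.0, 447.0]] tool x ends [[0.0561, -0.0009], [-0.0704, 0.0023]] len 0.1265 centre [-0.0071  0.0007 -0.0065]
yellow rows [[319.0, 186.0], [326.0, 447.0]] tool x ends [[0.0556, -0.0009], [-0.0734, 0.0024]] len 0.129 centre [-0.0089  0.0007 -0.0035]
[ 0.5495 -0.081   0.1401] [-0.9  0.  -0.6]
cmd rot [-2.000e-03  1.000e-03  2.508e+00] shift [5.807 0.373 0.035] op 0.136
```

Call:
send_rows(commands=[[0, 0, 0.5, 0.7, 0, -0.1, 0], [0, 0, 1, 2, 0.2, -0.1, 0], [0, 0, 2.5, 5.85, 0.39, 0, 0], [0, 0, 2.5, 5.85, 0.39, 0, 0], [0, 0, 2.5, 5.85, 0.39, 0, 0], [0, 0, 2.5, 5.85, 0.39, 0, 0], [0, 0, 2.5, 5.85, 0.39, 0, 0], [0, 0, 2.5, 5.85, 0.39, 0, 0], [0, 0, 2.5, 5.85, 0.39, 0, 0], [0, 0, 2.5, 5.85, 0.39, 0, 0]])

```text
time_s: 23.28
position: [0.5172, 0.0901, 0.1401]
tcp_rot: [[-0.037, 0.999, 0.001], [0.999, 0.037, -0.001], [-0.001, 0.0, -1.0]]
force: [-0.4, 0.7, -0.5]
opening: 0.136
grasp_force: 30.0
```

```bash
python3 mv.py .516 .0917 .036 92.2
```

```text
[0.5172 0.0901 0.1401] [-0.4  0.7 -0.5]
cmd rot [ 0.006  0.007 -0.016] shift [ 0.057 -0.04   3.47 ] op 0.136
```

Call:
send_rows(commands=[[0, 0, 0, 0.04, -0.04, 0.8, 0], [0, 0, 0, 0.04, -0.04, 1.6, 0], [0, 0, 0, 0.04, -0.04, 2.1, 0], [0, 0, 0, 0.04, -0.04, 2.4, 0], [0, 0, 0, 0.04, -0.04, 2.6, 0], [0, 0, 0, 0.04, -0.04, 2.8, 0], [0, 0, 0, 0.04, -0.04, 2.8, 0]])

```text
time_s: 23.87
position: [0.5157, 0.0921, 0.056]
tcp_rot: [[-0.038, 0.999, 0.0], [0.999, 0.038, -0.0], [-0.0, 0.0, -1.0]]
force: [0.2, 0.1, -1.4]
opening: 0.132
grasp_force: 30.0
```

Call:
send_rows(commands=[[0, 0, 0, 0, 0, 0.15, 0], [0, 0, 0, 0, 0, 0.3, 0], [0, 0, 0, 0, 0, 0.45, 0], [0, 0, 0, 0, 0, 0.55, 0], [0, 0, 0, 0, 0, 0.65, 0], [0, 0, 0, 0, 0, 0.65, 0]])

```text
time_s: 24.37
position: [0.5157, 0.0926, 0.0367]
tcp_rot: [[-0.039, 0.999, 0.001], [0.999, 0.039, -0.0], [-0.0, 0.001, -1.0]]
force: [-0.7, 0.9, -1.0]
opening: 0.135
grasp_force: 30.0
```

Call:
send_rows(commands=[[0, 0, 0, 0, 0, 0.03, 0], [0, 0, 0, 0, 0, 0.05, 0], [0, 0, 0, 0, 0, 0.05, 0]])

```text
time_s: 24.62
position: [0.5157, 0.0926, 0.0365]
tcp_rot: [[-0.039, 0.999, 0.001], [0.999, 0.039, -0.001], [-0.001, 0.001, -1.0]]
force: [-0.8, 0.5, 6.6]
opening: 0.137
grasp_force: 30.0
```

Call:
send_rows(commands=[[0, 0, 0, 0, 0, 0, 0.35], [0, 0, 0, 0, 0, 0, 0.35], [0, 0, 0, 0, 0, 0, 0.35], [0, 0, 0, 0, 0, 0, 0.35], [0, 0, 0, 0, 0, 0, 0.35], [0, 0, 0, 0, 0, 0, 0.35], [0, 0, 0, 0, 0, -1, 0.35], [0, 0, 0, 0, 0, -2, 0.35], [0, 0, 0, 0, 0, -3.5, 0.35], [0, 0, 0, -1, 0, -5.5, 0.35], [0, 0, 0, -1.5, 0, -5.5, 0.35], [0, 0, 0, -1.5, 0, -5.5, 0.35], [0, 0, 0, -1.5, 0, -5.5, 0.35]])

```text
time_s: 25.7
position: [0.5184, 0.0467, 0.2021]
tcp_rot: [[-0.037, 0.999, 0.005], [0.999, 0.037, -0.001], [-0.001, 0.005, -1.0]]
force: [0.5, -0.0, -1.1]
opening: 0.348
grasp_force: 0.0
```

```bash
python3 v.py 12; python3 - <<'E'
from comb import *
x=comb("yellow",12)
for q in x:
    P=onplane(q[1],q[4],q[5],.0355); d=P[0]-P[1]; print(P.mean(0).round(4),np.degrees(np.arctan2(-d[0],d[1])),np.linalg.norm(d))
a=cv2.imread("pics/w12.png")[60:290,170:420]; cv2.imwrite("pics/c12.png",cv2.resize(a,None,fx=2.2,fy=2.2))
move([.498,.3112,.20],91.3)
E
```

```text
[0.5168156  0.04753518 0.20048798]
[0.4295 0.0893 0.0355] 2.3837314195764154 0.0926710660613528
[0.5503 0.0937 0.0355] 2.050471260013273 0.0927466136481706
[0.515  0.0923 0.0355] 2.7794148059392842 0.10593608483499753
cmd rot [0.008 0.001 0.172] shift [ 8.806 -0.295  0.016] op 0.35
```

View pics/c12.png

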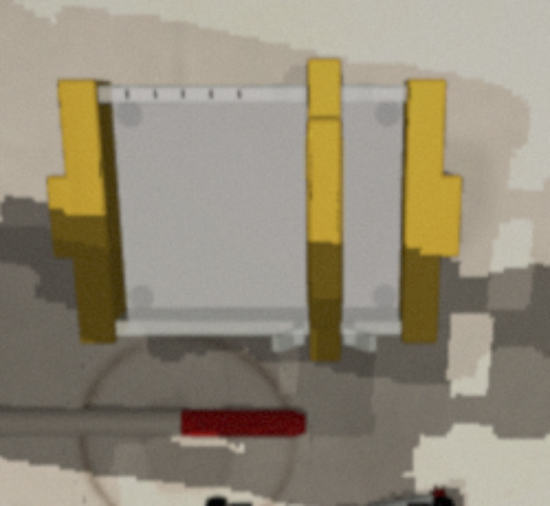

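The yellow comb hangs in the yellow-gated tray, between the lips and on its seat. Now I'll fetch the red comb from the stand.

Call:
send_rows(commands=[[0, 0, 0.1, 1.5, 0, 0, 0.35], [0, 0, 0.17, 8.8, -0.3, 0, 0.35], [0, 0, 0.17, 8.8, -0.3, 0, 0.35], [0, 0, 0.17, 8.8, -0.3, 0, 0.35], [0, 0, 0.17, 8.8, -0.3, 0, 0.35], [0, 0, 0.17, 8.8, -0.3, 0, 0.35], [0, 0, 0.17, 8.8, -0.3, 0, 0.35], [0, 0, 0.17, 8.8, -0.3, 0, 0.35], [0, 0, 0.17, 8.8, -0.3, 0, 0.35], [0, 0, 0.17, 8.8, -0.3, 0, 0.35], [0, 0, 0.17, 8.8, -0.3, 1, 0.35], [0, 0, 0.17, 8.8, -0.3, 2, 0.35], [0, 0, 0.17, 8.8, -0.3, 3, 0.35], [0, 0, 0.17, 8.8, -0.3, 3, 0.35], [0, 0, 0.17, 8.8, -0.3, 3, 0.35]])

```text
time_s: 27.0
position: [0.4971, 0.3088, 0.109]
tcp_rot: [[-0.022, 1.0, -0.004], [1.0, 0.022, -0.003], [-0.002, -0.004, -1.0]]
force: [-0.0, -0.3, 0.7]
opening: 0.351
grasp_force: 0.0
```

```bash
python3 mv.py .498 .3112 .0345 91.3
```

```text
[0.4971 0.3088 0.109 ] [-0.  -0.3  0.7]
cmd rot [-0.044  0.028 -0.01 ] shift [0.084 0.042 2.483] op 0.351
```

Call:
send_rows(commands=[[0, 0, 0, 0.06, 0.02, 0.8, 0.35], [0, 0, 0, 0.06, 0.02, 1.5, 0.35], [0, 0, 0, 0.06, 0.02, 2.1, 0.35], [0, 0, 0, 0.06, 0.02, 2.47, 0.35], [0, 0, 0, 0.06, 0.02, 2.47, 0.35], [0, 0, 0, 0.06, 0.02, 2.47, 0.35]])

```text
time_s: 27.5
position: [0.4996, 0.3127, 0.0374]
tcp_rot: [[-0.024, 1.0, 0.002], [1.0, 0.024, 0.0], [-0.0, 0.002, -1.0]]
force: [-0.0, 1.0, 0.3]
opening: 0.351
grasp_force: 0.0
```

Call:
send_rows(commands=[[0, 0, 0, 0, 0, 0, 0], [0, 0, 0, 0, 0, 0, 0], [0, 0, 0, 0, 0, 0, 0], [0, 0, 0, 0, 0, 0, 0], [0, 0, 0, 0, 0, 0, 0], [0, 0, 0, 0, 0, 0, 0], [0, 0, 0, 0, 0, 0, 0], [0, 0, 0, 0, 0, 0, 0]])

```text
time_s: 28.17
position: [0.4992, 0.313, 0.0372]
tcp_rot: [[-0.024, 1.0, 0.002], [1.0, 0.024, -0.0], [-0.0, 0.002, -1.0]]
force: [-1.6, -0.8, 6.1]
opening: 0.135
grasp_force: 30.0
```

Call:
send_rows(commands=[[0, 0, 0, 0, 0, -0.5, 0], [0, 0, 0, 0, 0, -1, 0], [0, 0, 0, 0, 0, -2, 0], [0, 0, 0, 0, 0, -3, 0], [0, 0, 0, 0, 0, -3.5, 0], [0, 0, 0, 0, 0, -3.5, 0], [0, 0, 0, 0, 0, -3.5, 0]])

```text
time_s: 28.75
position: [0.4988, 0.313, 0.1418]
tcp_rot: [[-0.024, 1.0, 0.002], [1.0, 0.024, 0.0], [0.0, 0.002, -1.0]]
force: [-0.0, -0.3, -1.1]
opening: 0.134
grasp_force: 30.0
```

```bash
python3 hand.py red; python3 mv.py .5505 -.0825 .139 104.7
```

```text
red rows [[319.0, 183.0], [320.0, 411.0]] tool x ends [[0.0571, -0.001], [-0.0496, -0.0008]] len 0.1066 centre [ 0.0038 -0.0009 -0.0065]
red rows [[319.0, 183.0], [320.0, 411.0]] tool x ends [[0.0565, -0.0011], [-0.0522, -0.0008]] len 0.1087 centre [ 0.0022 -0.0009 -0.0035]
[0.4979 0.3126 0.1406] [ 0.5 -0.   0. ]
cmd rot [-0.005  0.011 -2.662] shift [-13.208   1.433   0.067] op 0.139
```

Call:
send_rows(commands=[[0, 0, -0.5, -0.7, 0, -0.1, 0], [0, 0, -1, -2, 0.2, -0.1, 0], [0, 0, -2.66, -13.2, 1.43, 0, 0], [0, 0, -2.66, -13.2, 1.43, 0, 0], [0, 0, -2.66, -13.2, 1.43, 0, 0], [0, 0, -2.66, -13.2, 1.43, 0, 0], [0, 0, -2.66, -13.2, 1.43, 0, 0], [0, 0, -2.66, -13.2, 1.43, 0, 0], [0, 0, -2.66, -13.2, 1.43, 0, 0], [0, 0, -2.66, -13.2, 1.43, 0, 0], [0, 0, -2.66, -13.2, 1.43, 0, 0], [0, 0, -2.66, -13.2, 1.43, 0, 0], [0, 0, -2.66, -13.2, 1.43, 0, 0], [0, 0, -2.66, -13.2, 1.43, 0, 0], [0, 0, -2.66, -13.2, 1.43, 0, 0], [0, 0, -2.66, -13.2, 1.43, 0, 0]])

```text
time_s: 30.13
position: [0.5505, -0.0801, 0.1413]
tcp_rot: [[-0.256, 0.967, -0.0], [0.967, 0.256, 0.0], [0.0, -0.0, -1.0]]
force: [-0.0, 1.2, -0.5]
opening: 0.131
grasp_force: 30.0
```

```bash
python3 mv.py .5505 -.0825 .036 104.7
```

```text
[ 0.5505 -0.0801  0.1413] [-0.   1.2 -0.5]
cmd rot [-0.001 -0.002  0.025] shift [-0.078 -0.021  3.509] op 0.131
```

Call:
send_rows(commands=[[0, 0, 0, -0.05, -0.02, 0.8, 0], [0, 0, 0, -0.05, -0.02, 1.6, 0], [0, 0, 0, -0.05, -0.02, 2.1, 0], [0, 0, 0, -0.05, -0.02, 2.4, 0], [0, 0, 0, -0.05, -0.02, 2.6, 0], [0, 0, 0, -0.05, -0.02, 2.8, 0], [0, 0, 0, -0.05, -0.02, 2.8, 0]])

```text
time_s: 30.72
position: [0.5508, -0.0832, 0.0571]
tcp_rot: [[-0.254, 0.967, 0.0], [0.967, 0.254, -0.0], [-0.0, 0.0, -1.0]]
force: [-0.2, -0.3, 0.1]
opening: 0.132
grasp_force: 30.0
```

Call:
send_rows(commands=[[0, 0, 0, 0, 0, 0.15, 0], [0, 0, 0, 0, 0, 0.3, 0], [0, 0, 0, 0, 0, 0.45, 0], [0, 0, 0, 0, 0, 0.55, 0], [0, 0, 0, 0, 0, 0.65, 0], [0, 0, 0, 0, 0, 0.65, 0]])

```text
time_s: 31.22
position: [0.5507, -0.0836, 0.0374]
tcp_rot: [[-0.253, 0.967, 0.0], [0.967, 0.253, -0.0], [-0.0, 0.0, -1.0]]
force: [-0.5, 0.5, 0.1]
opening: 0.137
grasp_force: 30.0
```

Call:
send_rows(commands=[[0, 0, 0, 0, 0, 0.03, 0], [0, 0, 0, 0, 0, 0.06, 0], [0, 0, 0, 0, 0, 0.06, 0]])

```text
time_s: 31.47
position: [0.5509, -0.0837, 0.0372]
tcp_rot: [[-0.254, 0.967, 0.001], [0.967, 0.254, -0.001], [-0.001, 0.001, -1.0]]
force: [-1.9, 0.3, 6.7]
opening: 0.136
grasp_force: 30.0
```

Call:
send_rows(commands=[[0, 0, 0, 0, 0, 0, 0.35], [0, 0, 0, 0, 0, 0, 0.35], [0, 0, 0, 0, 0, 0, 0.35], [0, 0, 0, 0, 0, 0, 0.35], [0, 0, 0, 0, 0, 0, 0.35], [0, 0, 0, 0, 0, 0, 0.35], [0, 0, 0, 0, 0, -1, 0.35], [0, 0, 0, 0, 0, -2, 0.35], [0, 0, 0, 0, 0, -3.5, 0.35], [0, 0, 0, -1, 0, -5.5, 0.35], [0, 0, 0, -1.5, 0, -5.5, 0.35], [0, 0, 0, -1.5, 0, -5.5, 0.35], [0, 0, 0, -1.5, 0, -5.5, 0.35], [0, 0, 0, -1.5, 0, -5.5, 0.35]])

```text
time_s: 32.63
position: [0.561, -0.1265, 0.2004]
tcp_rot: [[-0.253, 0.967, -0.001], [0.967, 0.253, 0.001], [0.001, -0.001, -1.0]]
force: [-0.0, 0.6, 0.4]
opening: 0.35
grasp_force: 0.0
```

```bash
python3 v.py 13; python3 - <<'E'
from comb import *
for q in comb("red",13):
    P=onplane(q[1],q[4],q[5],.0355); d=P[0]-P[1]; print(P.mean(0).round(4),np.degrees(np.arctan2(-d[0],d[1])),np.linalg.norm(d))
t=cap("top")[0]; a=cv2.imread("pics/w13.png")[60:290,170:420]
cv2.imwrite("pics/c13.png",np.hstack([cv2.resize(a,(400,368)),cv2.resize(t[120:320,140:500],(400,222)).copy() if 0 else cv2.copyMakeBorder(cv2.resize(t[100:320,140:500],(400,244)),0,124,0,0,cv2.BORDER_CONSTANT)]))
E
```

```text
[ 0.56048317 -0.12593582  0.19961896]
[ 0.4661 -0.1031  0.0355] 15.247931575796267 0.09248742340421098
[ 0.5829 -0.0725  0.0355] 14.38765195356027 0.09228834807077063
[ 0.55   -0.0838  0.0355] 14.224086098093895 0.10595840360694006
```

View pics/c13.png

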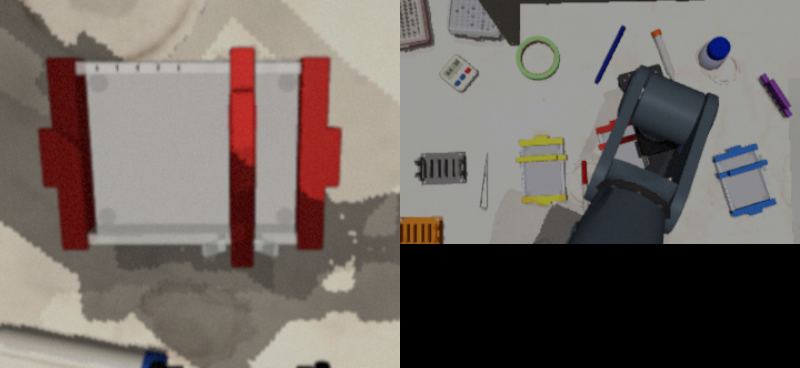

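The red comb is seated in the red-gated tray, the stand is empty, and the timer and bottle haven't moved. Handing in.

```bash
python3 -c "
from rig import bot; print(bot.hand_in())"
```

```text
the job is handed in; nothing more can be done
None
```

The job is handed in at about 33 s: by camera check each comb hangs seated in the tray of its own colour, the stand is empty, and the timer and bottle look unmoved; no verdict came back.

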